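Slide the top decorating board off the pile and square it into the corner stops

TASK

Slide the top board (tan) off the pile sideways onto the white deck, without lifting it and without shifting the two boards underneath. Press it lightly but positively home against the dark wooden end fence, then, keeping it there, slide it across and press it in the same way against the red side fence, so that it lies flat, square and snug against both; never ram the fences, let go, and leave everything else where it is.

Things in the scene. Friction and masses are not known exactly. Their poses are not given: they have to be found in the camera images.
- top_board: Tan top board: rigid plastic 150 (own x) x 120 (y) x 12 mm, 0.18-0.31 kg. Tab 40 mm wide (x -20..20) sticks out 45 mm from its -y edge (y -60..-105), with a hanging hole x -8..8, y -60..-93. Origin: centre of the 150 x 120 rectangle, on the underside; z up. Starts with underside 44 mm, top 56 mm above the table, +y edge towards the deck. Slides under a few N
- middle_board: Pale green board directly under the top one; same shape, size and axes; its top is 44 mm above the table. Loose; must not be shifted
- bottom_board: The pale blue board at the bottom of the pile; same shape, size and axes, underside 20 mm above the table
- station: Fixed decorating station: plywood base 280 (x) x 430 (y) x 20 mm; origin at centre of its underside, on the table. The pile stands near own (0,-100) mm, tabs to -y. White deck over own x -110..125, y -30..205 mm, top 42 mm above the table: 2 mm lower than the top board's underside in the pile, 10 mm gap to the pile. Slide direction: own +y, about 205 mm
- end_fence: Foot of the dark wooden end fence, fixed on the deck, axes as the station's. It carries a rigid bar 130 (x) x 15 x 22 mm high with a flat face to -y, clamped by hand at an unreported setting: its face is at own y = -12 to 0 mm (origin: face middle at setting 0, at deck level). Feel for it. Press over 2 N for a moment, never over 20 N (8-10 N at the hand is right: friction takes some); it is stiff
- side_fence: Foot of the red side fence, fixed on the deck, axes as the station's. Carries a rigid bar 15 x 80 (y) x 22 mm high with a flat face to -x, clamped at an unreported setting: face at own x = -12 to 0 mm (origin: face middle at setting 0, at deck level); 7 to 35 mm to the +x side of the top board's +x edge at the start. Feel for it; same forces as the end fence
- sprinkle_jar: bystander: glass jar with red cap, 54 mm across, 85 mm tall, origin under its centre
- cup: bystander: white cup, 76 mm across, 85 mm tall, origin under its centre
- bowl: bystander: blue bowl, 120 mm across, 50 mm tall, origin under its centre
- spatula: bystander: spatula lying on the table, about 250 mm long, origin on its underside, length along its own x
- nozzle: bystander: small steel piping nozzle, 22 mm across, 34 mm tall, standing on the base plate beyond the +x side of the pile; origin under its centre
- cutter: bystander: copper cutter ring, 32 mm across, 22 mm tall, standing on the base plate by the -x side of the pile; origin under its centre
Mind the look-alikes: they are no part of the job. Leave any yellow look-alike of the top_board alone.

How it is judged:
On the way, in this order (a step that is already met when the one before it is completed fails the run):
1. the top board has been slid wholly clear of the pile and lies level over the deck (y of top_board in the frame of station above 0.07 m and angle between top_board's own z axis and vertical below 0.05 rad), for 0.1 s.
2. the top board is pressed against the end fence with more than 2 N (contact force between top_board and end_fence above 2 N), for 0.2 s.
3. the top board is pressed against the side fence with more than 2 N while still within 5 mm of the end fence (contact force between top_board and side_fence above 2 N and y of end_bar_c0 in the frame of top_board below 0.0725 m), for 0.2 s.
At the end, for the whole second after the job is handed in: The top board lies flat on the deck, at rest and released, square to the station within 0.035 rad, its +y edge within 3 mm of the end fence's bar and its +x edge within 3 mm of the side fence's bar (a bar's centre is 7.5 mm behind its face); middle and bottom boards within 5 mm of their starts (y of end_bar_c0 in the frame of top_board between 0.06 and 0.0705 m and x of side_bar_c0 in the frame of top_board between 0.075 and 0.0855 m and angle between the x axis of top_board and the x axis of station, either way round below 0.035 rad and angle between top_board's own z axis and vertical below 0.02 rad and z of top_board in the frame of station between 0.04 and 0.044 m and linear speed of top_board below 0.01 m/s and distance of each of middle_board, bottom_board from where it was at the start of the episode below 0.005 m); the robot touches nothing.
It fails at once if the top board is pushed against the end fence or the side fence with more than 20 N (contact force between top_board and end_fence above 20 N or contact force between top_board and side_fence above 20 N).
It fails at once if the top board is lifted: more than 12 mm above its height in the pile (z of top_board in the frame of station above 0.056 m).
It fails at once if the middle or bottom board is shifted by more than 5 mm (distance of any of middle_board, bottom_board from where it was at the start of the episode above 0.005 m).
It fails at once if another thing is disturbed: moved by more than 15 mm (distance of any of sprinkle_jar, cup, bowl, spatula, nozzle, cutter from where it was at the start of the episode above 0.015 m).
It also fails if it takes over 72 s, if anything falls off the work surface, if the arm or the gripper's body presses on something with over 40 N, if the wrist force passes 120 N, or if a joint passes its speed limit or range.

ROBOT

A 7-joint arm with a two-finger parallel gripper is mounted at the origin on the work surface. World frame = base frame: x ahead of the robot, y to its left, z up, the work surface at z = 0. Lengths are in m, angles in rad, forces in N, time in s.
With the tool pointing down it reaches from about 0.4 to 0.9 m from the base axis. Payload 5.6 kg.
Tool frame: the origin (TCP) lies midway between the tips of the shut fingers; the grasp point (between the pads) lies 19 mm behind it; y points along the fingers, z is the direction in which the jaws open and shut, and the axes are right-handed (so a half turn about y gives the same grasp; the last joint's range is limited). The gripper opens to 92 mm and grips with 3 to 60 N. Pads are 20 mm wide; open, the fingers measure 128 mm over their backs; the gripper's body (75 mm by 189 mm) begins 69 mm behind the grasp point.
Start: joints at [-1.308, 0.468, -0.012, 1.603, 0.006, 1.071, -0.056], TCP at [0.196, 0.62, 0.215] pointing down, gripper open.
Joint ranges: [-2.53, 2.53], [-0.31, 2.02], [-1.57, 1.55], [0.28, 2.44], [-1.29, 4.43], [0.15, 1.84], [-2.92, 2.92]. Speed limits (rad/s): [2.57, 2.57, 3.14, 3.14, 3.14, 3.14, 3.14].

INTERFACE

Orientations are given as a 3x3 rotation matrix whose columns are the frame's x, y, z axes.
In Python, from station import env, effector, solver, viewer, workorder, search_frame, tip_of gives the robot as it stands. Calls block until the motion is done:
- env.reach(position, orientation): joint-space move of the TCP to a pose.
- env.movel(position, frame=None, rate=0.15): straight line of the TCP; frame=None keeps the orientation; rate is the mean speed in m/s.
- env.goto_joints(angles): joint-space move.
- effector.release() and effector.grasp(squeeze=None): open the fingers fully, or close them until they stop; squeeze is the grip in N (None keeps the last).
- env.pause(seconds).
- solver.inverse_kinematics(position, orientation): joint angles nearest the present ones, or None.
- env.sense(): the state.
- viewer.read_camera(name): name is "side" or "top"; returns (picture, depth): 400x640x3 uint8, red, green, blue; 400x640 float32, m along the optical axis (not along the pixel's ray), 0 where there is no reading.
- viewer.camera_info(name): a dict with "intrinsics" (3x3 intrinsics, pixels), "dist_coeffs" ([k1, k2, p1, p2, k3] as OpenCV has them; the pictures are not rectified), "eye" and "rotation" of the camera in the world. Camera axes: x right, y up, looking along -z (the intrinsics and any distortion apply to the point x, -y, -z); pixel columns grow to the right and rows downward; lengths in m; the calibration is good to about 2 mm. A picture is of the moment at which its call begins. camera_info takes no time and is no camera call.
A pose or a line that the arm cannot do raises env.PlanningError and nothing moves.
- workorder.finish_job(): hands the job in, once; it reports no verdict.
Trained networks look in the newest picture that a camera, given by its name, has taken for a name from the list of things; names that differ only in an ending like _2 or _b are one class to them, and where a whole thing is asked for, a point or a joint stands for the part that bears it (a point fixed in the world has none). Each returns a list of dicts, best first, with "score" (0 to 1); they miss things now and then, are a little off and sometimes report something else, mostly with a low value. They report only what shows in the picture. A call takes as long as a camera call. They do not tell look-alikes from the thing itself.
- search_frame(camera, name): "at" ([x, y, z] in m, in world coordinates, good to about 4 mm: the middle of the surface that is visible of it).
- tip_of(camera, name): "at" ([x, y, z] in m, in world coordinates, good to about 4 mm: a listed point, or the origin of a listed thing).
The state is a dict: "t": time; "joint_positions": joint angles; "joint_velocities": joint speeds; "tau": joint torques, N m; "ee_pos": TCP position; "tcp_rot": TCP orientation; "wrist_force": force on the tool from outside, world axes, zero at the start; "moment": the same for the moment, N m; "gripper_width": finger opening in m.
Only numpy, scipy, OpenCV 4.12 (cv2) and the standard library are available. Lean on these libraries where they do the work, as an engineer would, in place of code of your own. Each camera call takes 0.05 s, during which the arm holds its last target. There are 200 camera calls.

## Working session

There is one attempt and no reset: what is moved stays moved. The work goes in short steps, each a Python script; the robot and the scene stay as the last script left them, time stands still between calls to the robot, and variables do not carry over. Pictures are saved under pics/ and viewed, about 8 in all and at most 12, crops included, and the job is handed in when it is done.

```bash
ls; mkdir -p pics
python3 - <<'E'
from station import env,viewer,search_frame,tip_of
import cv2,numpy as np
for c in("top","side"):
    p,d=viewer.read_camera(c); cv2.imwrite(f"pics/{c}0.png",p[:,:,::-1]); np.savez(f"pics/{c}0.npz",p=p,d=d)
    i=viewer.camera_info(c); print(c,{k:np.round(v,4).tolist() for k,v in i.items()})
    for n in("top_board","middle_board","station","end_fence","side_fence","nozzle","cutter","sprinkle_jar","cup","bowl"):
        print(n,[(np.round(r["at"],3).tolist(),round(r["score"],2)) for r in tip_of(c,n)][:3])
s=env.sense();print(s)
E
```

```text
pics
top {'intrinsics': [[424.8677, 0.0, 316.2931], [0.0, 424.8677, 200.7416], [0.0, 0.0, 1.0]], 'dist_coeffs': [-0.0125, 0.0, 0.0, 0.0, 0.0], 'eye': [0.3371, -0.0043, 1.1975], 'rotation': [[0.0077, 0.9956, -0.0929], [-1.0, 0.0072, -0.0058], [-0.0051, 0.093, 0.9957]]}
top_board [([0.169, -0.308, -0.004], 0.87), ([0.57, -0.076, 0.044], 0.82), ([0.231, 0.348, 0.006], 0.71)]
middle_board []
station [([0.566, 0.025, 0.0], 0.6), ([0.693, -0.055, 0.023], 0.15)]
end_fence [([0.546, 0.198, 0.042], 0.64), ([0.457, -0.092, 0.018], 0.21)]
side_fence [([0.655, 0.14, 0.042], 0.75)]
nozzle [([0.692, -0.057, 0.024], 0.6)]
cutter [([0.458, -0.094, 0.021], 0.44), ([0.57, -0.077, 0.043], 0.26)]
sprinkle_jar [([0.596, 0.447, -0.001], 0.86), ([0.615, -0.372, -0.002], 0.3)]
cup [([0.431, 0.489, -0.003], 0.97)]
bowl [([0.396, -0.428, 0.001], 0.58), ([0.458, -0.092, 0.02], 0.57)]
side {'intrinsics': [[472.378, 0.0, 325.7212], [0.0, 472.378, 205.7893], [0.0, 0.0, 1.0]], 'dist_coeffs': [-0.0424, 0.0, 0.0, 0.0, 0.0], 'eye': [0.2999, -1.289, 0.8852], 'rotation': [[0.9915, 0.081, -0.1019], [-0.1295, 0.5323, -0.
[... 706 characters left out ...]
07140867, -0.05627348]), 'joint_velocities': array([-0.00194256,  0.00218814,  0.00057325, -0.00184339,  0.00148833,
        0.00012825,  0.00107162]), 'tau': array([ 6.31605380e-04, -5.20436347e+01, -1.17636903e-02, -2.44044596e+01,
       -5.65248937e-02,  1.16552529e-02,  3.95249197e-05]), 'ee_pos': array([0.19573705, 0.61983003, 0.21459297]), 'tcp_rot': array([[ 9.53590011e-01,  4.83643830e-05,  3.01108102e-01],
       [-3.01108103e-01,  5.73557331e-06,  9.53590012e-01],
       [ 4.43927649e-05, -9.99999999e-01,  2.00322930e-05]]), 'wrist_force': array([-0.89675389, -0.92552825, -0.49558033]), 'moment': array([-0.02812056, -0.00861411, -0.02667255]), 'gripper_width': 0.09165775019135187}
```

View pics/top0.png

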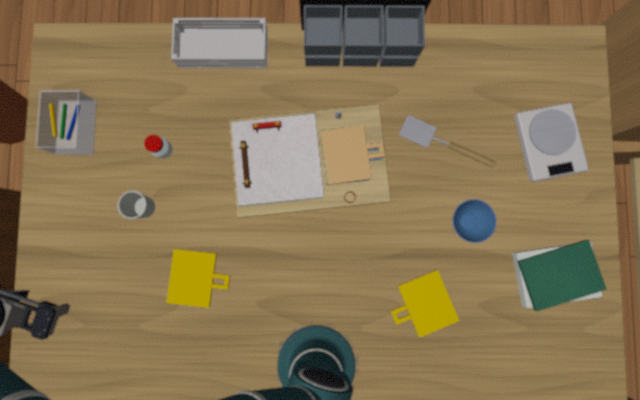

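View pics/side0.png

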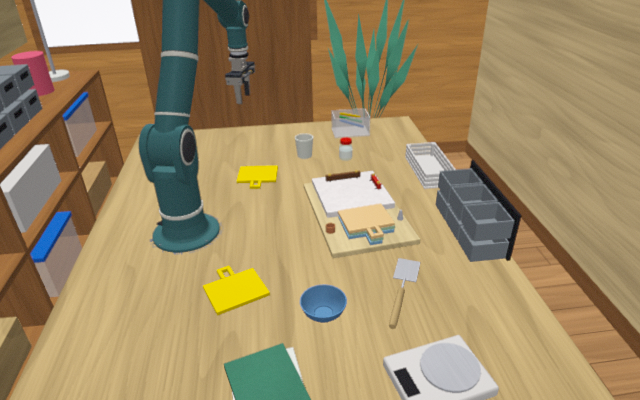

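The top view shows the station upright at about (310,160), the tan board at (345,155) with its tab at (375,152), the end fence at (245,165) and the side fence at (266,126). Yellow look-alikes lie at (195,280) and (428,303). The side view agrees. Next I'll get the pose precisely from depth and colour.

```bash
cat > geo.py <<'E'
import numpy as np,cv2
from station import viewer
def cloud(c,d):
    i=viewer.camera_info(c);h,w=d.shape
    uv=np.stack(np.meshgrid(np.arange(w),np.arange(h)),-1).reshape(-1,1,2).astype(float)
    n=cv2.undistortPoints(uv,np.array(i["intrinsics"]),np.array(i["dist_coeffs"])).reshape(h,w,2)
    P=np.stack([n[...,0]*d,-n[...,1]*d,-d],-1)
    return P@np.array(i["rotation"]).T+np.array(i["eye"])
def plane(c,uv,z):
    i=viewer.camera_info(c)
    n=cv2.undistortPoints(np.asarray(uv,float).reshape(-1,1,2),np.array(i["intrinsics"]),np.array(i["dist_coeffs"])).reshape(-1,2)
    r=np.c_[n[:,0],-n[:,1],-np.ones(len(n))]@np.array(i["rotation"]).T
    e=np.array(i["eye"]);return e+r*((z-e[2])/r[:,2])[:,None]
E
python3 - <<'E'
import numpy as np,cv2
from geo import *
f=np.load("pics/top0.npz");p,d=f["p"],f["d"];P=cloud("top",d)
roi=np.zeros(d.shape,bool);roi[95:220,220:400]=1
for nm,uv in(("table",(300,230)),("base",(375,180)),("deck",(285,170)),("board",(345,155))):
    u,v=uv;q=P[v-4:v+5,u-4:u+5,2];print(nm,q.mean(),q.std(),p[v,u])
zb=P[150:160,335:355,2].mean()-.056
print("z bias",zb)
m=(roi&(P[...,2]-zb>.050)).astype(np.uint8)
n,l,s,c=cv2.connectedComponentsWithStats(m);print(s[1:].tolist())
hsv=cv2.cvtColor(p,cv2.COLOR_RGB2HSV)
print(hsv[155,320:390].tolist()[::3])
crop=p[90:225,215:405,::-1];cv2.imwrite("pics/crop1.png",cv2.resize(crop,None,fx=4,fy=4,interpolation=cv2.INTER_CUBIC))
E
```

```text
table 0.01534545786174053 0.13219101745312728 [141 119  78]
base 0.02160909934108225 0.007213110276790429 [172 154 115]
deck 0.04239325988995731 0.002204307790413475 [181 176 177]
board 0.05660147891514419 0.0019481039684197193 [183 153 108]
z bias 0.006215782715375415
[[323, 95, 1, 1, 1], [326, 99, 1, 1, 1], [340, 102, 1, 1, 1], [247, 104, 1, 1, 1], [336, 105, 1, 1, 1], [360, 105, 1, 1, 1], [281, 107, 1, 1, 1], [296, 109, 1, 1, 1], [322, 109, 1, 1, 1], [338, 111, 1, 1, 1], [221, 112, 1, 1, 1], [224, 112, 1, 1, 1], [251, 112, 1, 1, 1], [363, 113, 1, 1, 1], [240, 116, 1, 1, 1], [276, 116, 1, 1, 1], [287, 117, 1, 1, 1], [245, 120, 1, 1, 1], [252, 120, 30, 9, 177], [385, 120, 1, 1, 1], [388, 120, 1, 1, 1], [322, 125, 54, 59, 1227], [370, 125, 1, 1, 1], [396, 126, 1, 1, 1], [293, 128, 1, 1, 1], [345, 128, 1, 1, 1], [321, 131, 3, 5, 7], [325, 130, 2, 2, 3], [390, 131, 1, 1, 1], [392, 130, 1, 1, 1], [277, 134, 1, 1, 1], [304, 134, 1, 1, 1], [368, 135, 1, 1, 1], [230, 137, 1, 1, 1], [240, 140, 10, 48, 282], [285, 143, 1, 1, 1], [377, 143, 7, 5, 20], [381, 142, 1, 1, 1], [368, 144, 8, 4, 18]
[... 649 characters left out ...]
 1], [256, 196, 1, 1, 1], [350, 197, 1, 1, 1], [379, 197, 1, 1, 1], [237, 200, 1, 1, 1], [299, 200, 1, 1, 1], [293, 204, 1, 1, 1], [287, 206, 1, 1, 1], [291, 209, 1, 1, 1], [246, 211, 1, 1, 1], [334, 213, 1, 1, 1], [297, 214, 1, 1, 1], [322, 215, 1, 1, 1], [325, 216, 1, 1, 1], [369, 216, 1, 1, 1], [378, 219, 2, 1, 2]]
[[19, 72, 163], [22, 82, 162], [18, 104, 184], [18, 104, 181], [18, 99, 185], [19, 106, 182], [17, 101, 184], [17, 103, 183], [18, 102, 182], [17, 103, 183], [17, 103, 184], [18, 100, 184], [18, 109, 183], [18, 102, 183], [19, 104, 181], [18, 102, 183], [17, 98, 174], [18, 103, 180], [18, 104, 182], [18, 104, 182], [17, 107, 179], [18, 103, 173], [19, 106, 137], [18, 105, 143]]
```

View pics/crop1.png

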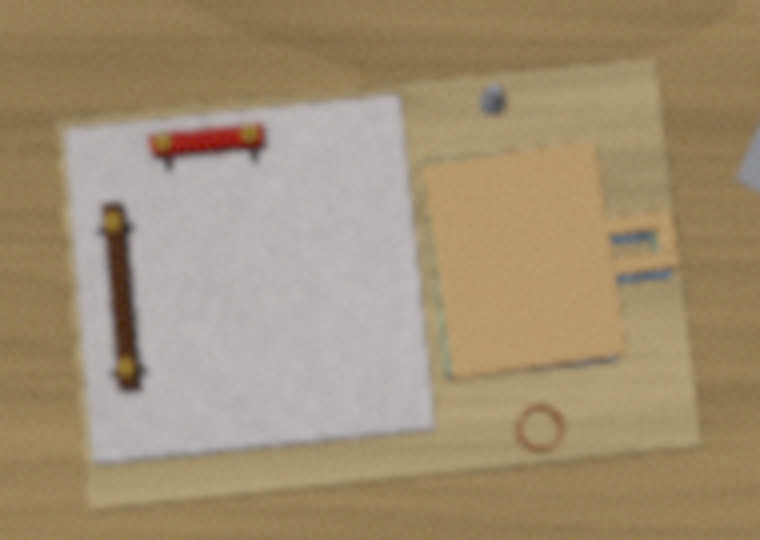

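```bash
cat > fit.py <<'E'
import numpy as np,cv2
from scipy.optimize import minimize
from station import viewer
def proj(c,P):
    i=viewer.camera_info(c);R=np.array(i["rotation"]);q=(np.asarray(P)-np.array(i["eye"]))@R
    q=q*[1,-1,-1]
    return cv2.projectPoints(q,np.zeros(3),np.zeros(3),np.array(i["intrinsics"]),np.array(i["dist_coeffs"]))[0].reshape(-1,2)
def xf(s,poly,z):
    x,y,a=s;R=np.array([[np.cos(a),-np.sin(a)],[np.sin(a),np.cos(a)]])
    return np.c_[np.asarray(poly)@R.T+[x,y],np.full(len(poly),z)]
BOARD=np.array([[75,60],[-75,60],[-75,-60],[-20,-60],[-20,-105],[20,-105],[20,-60],[75,-60]])/1e3
HOLE=np.array([[8,-60],[-8,-60],[-8,-93],[8,-93]])/1e3
DECK=np.array([[125,205],[-110,205],[-110,-30],[125,-30]])/1e3
def fit(c,feat,box,poly,z,s0,hole=None,skip=None):
    """fit outline to feature image (two-level): returns pose maximising explained variance"""
    u0,v0,u1,v1=box;F=cv2.GaussianBlur(feat,(0,0),.7)[v0:v1,u0:u1];k=8
    w=np.ones(F.shape,bool) if skip is None else ~skip[v0:v1,u0:u1]
    def cost(s):
        M=np.zeros(((v1-v0)*k,(u1-u0)*k),np.float32)
        for pl,val in((poly,1),(hole,0)):
            if pl is None: continue
            q=(proj(c,xf(s,pl,z))-[u0,v0]+.5)*k-.5
            cv2.fillPoly(M,[np.round(q*16).astype(np.int32)],val,shift=4)
        m=cv2.GaussianBlur(cv2.resize(M,F.shape[::-1],interpolation=cv2.INTER_AREA),(0,0),.9)
        return -np.corrcoef(m[w],F[w])[0,1]
    sim=np.array(s0)+np.array([[0,0,0],[.006,0,0],[0,.006,0],[0,0,.05]])
    r=minimize(cost,s0,method="Nelder-Mead",options=dict(initial_simplex=sim,xatol=1e-5,fatol=1e-7))
    return r.x,r.fun
def board(c,p,s0,z=.056,box=None):
    p=p.astype(np.float32);f=p[...,0]-p[...,1]
    if box is None:
        q=proj(c,xf(s0,BOARD,z));a=q.min(0)-7;b=q.max(0)+8;box=(*a.astype(int),*b.astype(int))
    return fit(c,np.clip(f,5,32),box,BOARD,z,s0,HOLE)
E
python3 - <<'E'
from fit import *
T=np.load("pics/top0.npz")["p"];S=np.load("pics/side0.npz")["p"]
s,c=board("top",T,[.571,-.077,.12]);print("top board",s,c)
s2,c=board("side",S,s);print("side board",s2,c)
f=T.astype(np.float32);g=255-(f.max(2)-f.min(2))*3
skip=np.zeros(g.shape,bool)
st,c=fit("top",g,(222,100,330,215),DECK,.042,[.566,.025,.1]);print("station top",st,c)
g=S.astype(np.float32);g=255-(g.max(2)-g.min(2))*3
q=proj("side",xf(st,DECK,.042));print(q)
st2,c=fit("side",g,(*(q.min(0)-6).astype(int),*(q.max(0)+6).astype(int)),DECK,.042,st);print("station side",st2,c)
R=lambda a:np.array([[np.cos(a),-np.sin(a)],[np.sin(a),np.cos(a)]])
print("board in station",(s[:2]-st[:2])@R(st[2]),s[2]-st[2])
for n,w in(("end",(.544,.200)),("side",(.6525,.1395)),("nozzle",(.691,-.055)),("cutter",(.459,-.093))):print(n,(np.array(w)-st[:2])@R(st[2]))
E
```

```text
top board [ 0.571907   -0.07807613  0.163437  ] -0.8701202959734999
side board [ 0.57263102 -0.08477017  0.13787251] -0.8323812865863007
station top [0.56230124 0.02491036 0.11205583] -0.8985082584866984
[[371.98313775 170.03035218]
 [310.82291064 178.0639277 ]
 [326.2829398  212.2068528 ]
 [394.43058591 202.18660008]]
station side [0.55815967 0.02189662 0.17728217] -0.8592595033666538
board in station [-0.00197058 -0.10341473] 0.051381169307159955
end [0.00139232 0.176038  ]
side [0.10244665 0.10378481]
nozzle [ 0.11895591 -0.09380048]
cutter [-0.11583828 -0.10561957]
```

Run:
```python
from fit import *
from geo import plane
c=lambda q:np.array([215,90])+(np.array(q,float)+.5)/4-.5
def an(q,z):
    P=plane("top",c(q),z)[:,:2];print(np.round(P,4).tolist(),P.mean(0))
    for i,o in((0,np.pi),(1,-np.pi/2),(2,0),(3,np.pi/2)): # edges
        d=P[(i+1)%4]-P[i];print("  len %.4f"%np.hypot(*d),"ang mod90 %.4f"%((np.arctan2(d[1],d[0])+np.pi/4)%(np.pi/2)-np.pi/4))
an([(428,165),(595,143),(621,355),(452,378)],.056)
an([(64,128),(400,96),(433,428),(95,462)],.042)
# overlay
T=np.load("pics/top0.npz")["p"];b=cv2.resize(T[90:225,215:405,::-1],None,fx=4,fy=4,interpolation=cv2.INTER_CUBIC)
def dr(s,poly,z,col):
    q=(proj("top",xf(s,poly,z))-[215,90]+.5)*4-.5;cv2.polylines(b,[np.round(q*16).astype(int)],1,col,1,cv2.LINE_AA,4)
dr([.5719,-.0781,.125],BOARD,.056,(0,0,255));dr([.5719,-.0781,.125],HOLE,.056,(0,0,255));dr([.566,.025,.1],DECK,.042,(255,0,0))
cv2.imwrite("pics/ov.png",b)
```

```text
[[0.6362, -0.0108], [0.6523, -0.1252], [0.5057, -0.1424], [0.4891, -0.028]] [ 0.57082716 -0.0765916 ]
  len 0.1156 ang mod90 0.1403
  len 0.1477 ang mod90 0.1166
  len 0.1156 ang mod90 0.1434
  len 0.1481 ang mod90 0.1165
[[0.6646, 0.2428], [0.6888, 0.009], [0.4565, -0.0155], [0.4315, 0.2153]] [0.56033159 0.11289743]
  len 0.2351 ang mod90 0.1029
  len 0.2336 ang mod90 0.1048
  len 0.2321 ang mod90 0.1079
  len 0.2348 ang mod90 0.1174
```

View pics/ov.png

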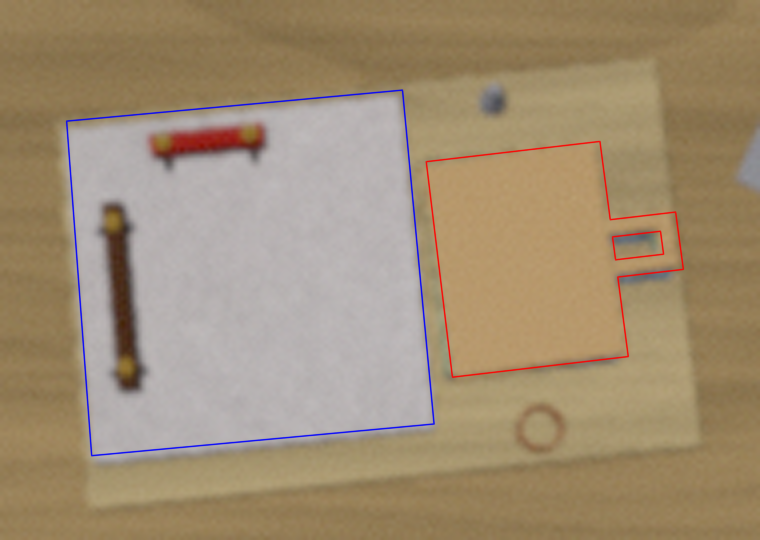

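The red outline is about 0.75 px too far to the right and the blue one about 1.5 px too high. Corrected estimates are board (0.571, -0.076, yaw 0.128) and station (0.562, 0.025, yaw 0.107). Next I'll go above the tab and compare the fingers with it in one picture.

```bash
cat > rob.py <<'E'
import numpy as np
from station import env,effector,solver,viewer,workorder
ST=np.array([.562,.025,.107])
def orient(a,sg=1):
    z=sg*np.array([np.cos(a),np.sin(a),0]);y=np.array([0,0,-1.]);return np.c_[np.cross(y,z),y,z]
def R2(a):return np.array([[np.cos(a),-np.sin(a)],[np.sin(a),np.cos(a)]])
def tab(s,yo=-.085):return np.array(s[:2])+R2(s[2])@[0,yo]
def st(p):return (np.array(p)[:2]-ST[:2])@R2(ST[2])
E
python3 - <<'E'
from rob import *
import cv2
s=[.571,-.076,.128];xy=tab(s)
for sg in(1,-1):print(sg,solver.inverse_kinematics([*xy,.06],orient(s[2],sg)))
sg=min((1,-1),key=lambda g:abs(solver.inverse_kinematics([*xy,.06],orient(s[2],g))[6]))
print(sg,env.sense()["t"])
env.reach([*xy,.14],orient(s[2],sg));print(env.sense()["t"])
env.movel([*xy,.075],rate=.1);q=env.sense();print(q["t"],q["ee_pos"],xy,q["wrist_force"])
T,_=viewer.read_camera("top");S,_=viewer.read_camera("side")
cv2.imwrite("pics/topf1.png",T[:,:,::-1]);cv2.imwrite("pics/sidef1.png",S[:,:,::-1])
a=cv2.resize(T[95:215,300:420,::-1],(480,480),interpolation=3);b=cv2.resize(S[180:260,320:430,::-1],None,fx=6,fy=6,interpolation=3)[:480]
print(b.shape)
cv2.imwrite("pics/f1.png",cv2.resize(S[165:255,310:430,::-1],None,fx=6,fy=6,interpolation=3))
E
```

```text
1 [-0.3348522   0.70009588  0.75638923  1.86309211 -0.63724897  0.8377971
  0.8781525 ]
-1 [-0.61732094  1.09145476  1.33356133  1.87821566 -1.15921181  1.22567523
 -1.88366227]
1 1.1
4.1583
4.9583 [ 0.5821022  -0.16072557  0.0752178 ] [ 0.58185031 -0.16030463] [ 0.01065952 -0.3301351  -0.53061492]
(480, 660, 3)
```

View pics/f1.png

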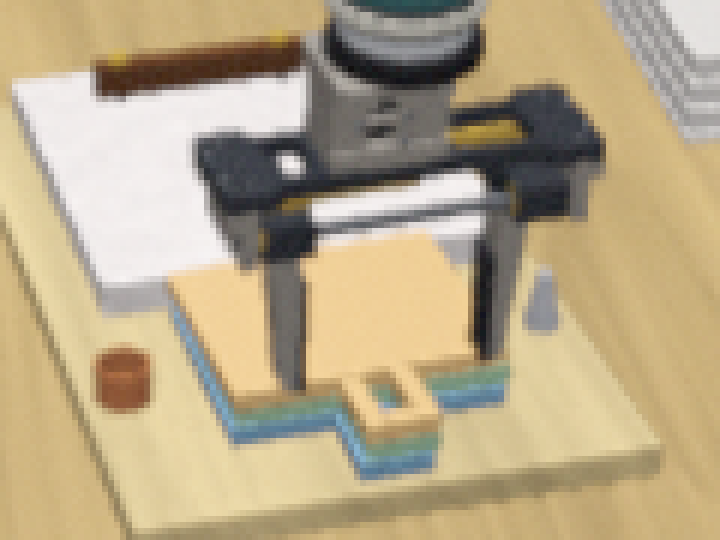

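The side crop shows the open fingers at (290,385) and (488,355), straddling the tab, which spans (345..440, 370..430). They look well centred. I'll check numerically, then descend and close gently.

Run:
```python
from rob import *
from fit import proj,xf,BOARD,HOLE
import cv2
s=[.571,-.076,.128]
pr=lambda c,P:((proj(c,P)-[310,165]+.5)*6-.5).round(0).tolist()
print("tab corners",pr("side",xf(s,BOARD,.056)[3:7]));print("hole",pr("side",xf(s,HOLE,.056)))
q=env.sense();p=q["ee_pos"];z=q["tcp_rot"][:,2]
print("finger tips inner",pr("side",np.array([p-z*.046,p+z*.046])))
b=cv2.imread("pics/f1.png")
for P in(xf(s,BOARD,.056),xf(s,HOLE,.056),np.array([p-z*.046,p+z*.046])):
    cv2.polylines(b,[np.int32(np.round(pr("side",P)))],1,(0,0,255),1,cv2.LINE_AA)
cv2.imwrite("pics/f1o.png",b)
```

```text
tab corners [[331.0, 376.0], [361.0, 426.0], [437.0, 413.0], [406.0, 363.0]]
hole [[384.0, 367.0], [354.0, 372.0], [376.0, 409.0], [406.0, 403.0]]
finger tips inner [[300.0, 380.0], [475.0, 351.0]]
```

View pics/f1o.png

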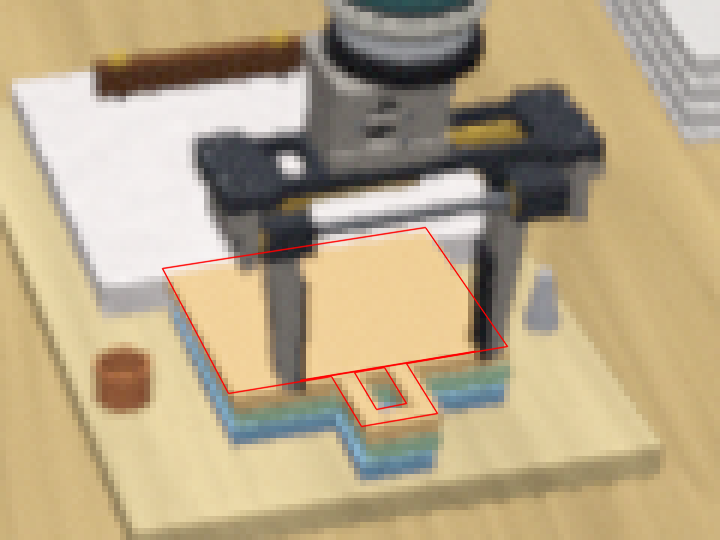

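Run:
```python
from rob import *
s=[.571,-.076,.128];xy=tab(s)
env.movel([*xy,.0475],rate=.06)
def pr(t):
    q=env.sense();print(t,round(q["t"],2),q["ee_pos"].round(4),q["wrist_force"].round(2),q["moment"].round(3),round(q["gripper_width"],4))
pr("down");effector.grasp(4);pr("g4");effector.grasp(30);pr("g30")
```

```text
down 5.67 [ 0.5817 -0.1605  0.0473] [-0.44 -1.39 -0.19] [-0.093  0.029  0.025] 0.0916
g4 6.49 [ 0.5821 -0.1603  0.0476] [ 0.25  0.09 -0.32] [-0.095 -0.134 -0.049] 0.0403
g30 6.71 [ 0.5821 -0.1604  0.0476] [ 2.07 -1.01  0.28] [-0.037 -0.195 -0.105] 0.0396
```

```bash
cat >> rob.py <<'E'
U=np.r_[R2(ST[2])@[0,1],0];X=np.r_[R2(ST[2])@[1,0],0]
def pr(t):
    q=env.sense();a=np.arctan2(q["tcp_rot"][1,2],q["tcp_rot"][0,2]);b=q["ee_pos"][:2]+R2(a)@[0,.085]
    f=q["wrist_force"];print(t,round(q["t"],2),q["ee_pos"].round(4),"F st",np.round([f@X,f@U,f[2]],2),q["moment"].round(3),round(q["gripper_width"],4),"board st",st(b).round(4),round(a-ST[2],4))
    return q
E
python3 - <<'E'
from rob import *
q=pr("0");p0=q["ee_pos"].copy();p0[2]=.0476
for d in(.01,.05,.09,.13,.165,.185):
    env.movel(p0+U*d,rate=.07);pr(d)
env.movel(p0+U*.185-[0,0,.002],frame=orient(ST[2]),rate=.01);pr("low+square")
import cv2
T,_=viewer.read_camera("top");S,_=viewer.read_camera("side")
cv2.imwrite("pics/topf2.png",T[:,:,::-1]);cv2.imwrite("pics/sidef2.png",S[:,:,::-1])
cv2.imwrite("pics/f2.png",cv2.resize(S[140:250,300:430,::-1],None,fx=5,fy=5,interpolation=3))
E
```

```text
0 6.71 [ 0.5821 -0.1604  0.0476] F st [ 1.95 -1.22  0.28] [-0.037 -0.195 -0.105] 0.0396 board st [-0.0016 -0.1015] 0.0209
0.01 7.0 [ 0.5808 -0.1494  0.0476] F st [-1.29  0.96  1.64] [ 0.098  0.135 -0.017] 0.0395 board st [-0.0018 -0.0904] 0.022
0.05 7.72 [ 0.5768 -0.1092  0.0476] F st [-1.28  0.96  1.42] [0.369 0.02  0.036] 0.0394 board st [-0.0015 -0.0501] 0.022
0.09 8.45 [ 0.5725 -0.0694  0.0476] F st [0.11 1.52 0.61] [ 0.358 -0.008 -0.004] 0.04 board st [-0.0015 -0.01  ] 0.0221
0.13 9.18 [ 0.5683 -0.0294  0.0476] F st [0.31 2.61 2.37] [ 0.543 -0.096 -0.005] 0.0394 board st [-0.0014  0.0302] 0.0221
0.165 9.82 [0.5641 0.0043 0.0474] F st [-0.73  0.34 -1.3 ] [-0.156  0.027 -0.016] 0.04 board st [-0.002   0.0642] 0.0218
0.185 10.26 [0.5622 0.0242 0.0475] F st [-1.05  0.47 -1.74] [-0.247  0.038  0.055] 0.0393 board st [-0.0017  0.0842] 0.0223
low+square 10.61 [0.5623 0.0233 0.0456] F st [-0.84 -0.1  -1.  ] [-0.131  0.065  0.021] 0.0396 board st [0.0002 0.0832] -0.0006
```

View pics/f2.png

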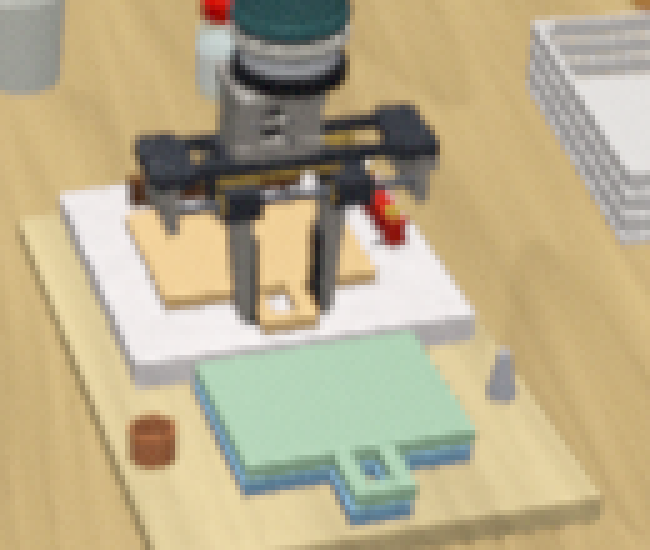

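The board is clear of the pile and lies level on the deck with the grip at the tab (280,300). The green and blue boards look undisturbed. Next I'll feel for the end fence.

```bash
cat >> rob.py <<'E'
def force(n=4,dt=.02):
    F=[]
    for _ in range(n):
        env.pause(dt);F.append(env.sense()["wrist_force"])
    F=np.mean(F,0);return np.array([F@X,F@U,F[2]])
def feel(p,dirn,k,step,lim,maxd,base):
    """step commanded point p along dirn till the reaction (comp. k) reaches lim"""
    d=0;log=[]
    while d<maxd:
        st_=step if not log or log[-1]<2.5 else step/2
        d+=st_;env.movel(p+dirn*d,rate=.01)
        f=-(force()[k]-base[k]);log.append(round(f,1))
        if f>lim-.0: break
    print("d",round(d,5),log);return p+dirn*d
E
python3 - <<'E'
from rob import *
p=env.sense()["ee_pos"].copy();p[2]=.0456
env.movel(p+U*.015,frame=orient(ST[2]),rate=.04);p=p+U*.015;pr("near")
base=force(8);print("base",base)
p=feel(p,U,1,.0005,7,.004,base);np.savez("cmd.npz",p=p,base=base);pr("x")
E
```

```text
near 11.22 [0.5607 0.0391 0.0456] F st [-0.61  0.69 -1.26] [0.031 0.001 0.005] 0.0395 board st [0.0001 0.0991] 0.001
base [-0.14328249  0.57242282 -0.94152186]
d 0.004 [np.float64(0.7), np.float64(1.1), np.float64(1.1), np.float64(0.7), np.float64(0.9), np.float64(1.2), np.float64(0.6), np.float64(1.1)]
x 13.89 [0.5603 0.0422 0.0456] F st [-0.01 -0.61 -0.61] [-0.116  0.007 -0.009] 0.0394 board st [0.0002 0.1023] 0.0001
```

Run:
```python
from rob import *
z=np.load("cmd.npz");p=feel(z["p"],U,1,.0005,7.5,.018,z["base"]);np.savez("cmd.npz",p=p,base=z["base"]);pr("x");print(p,force(8))
```

```text
d 0.00575 [np.float64(1.1), np.float64(1.0), np.float64(0.9), np.float64(0.8), np.float64(0.9), np.float64(1.1), np.float64(0.6), np.float64(2.6), np.float64(4.2), np.float64(5.6), np.float64(5.9), np.float64(6.1), np.float64(6.5), np.float64(7.2), np.float64(7.6)]
x 18.64 [0.5603 0.0462 0.0459] F st [ 1.67 -7.29 -1.17] [-1.722 -0.465  0.203] 0.0394 board st [0.0007 0.1062] -0.0006
[0.55969453 0.04788775 0.0456    ] [ 1.8638304  -7.12600912 -0.67735778]
```

Run:
```python
from rob import *
z=np.load("cmd.npz");p=z["p"]-U*.0006;b=z["base"]
env.movel(p,rate=.01);print(force()-b)
for _ in range(4):
    p=p+X*.003;env.movel(p,rate=.02);print((force()-b).round(1))
np.savez("cmd.npz",p=p,base=b);pr("x")
```

```text
[ 1.89497807 -6.5237214   0.40623702]
[-3.8 -6.2  4.4]
[-11.7  -5.4  12. ]
[-16.5  -6.1  17. ]
[-21.1  -6.3  21.8]
x 20.56 [0.5632 0.0459 0.0451] F st [-21.17  -5.2   20.7 ] [-2.069  4.888  0.708] 0.0396 board st [0.0034 0.1057] 0.0007
```

Run:
```python
from rob import *
import cv2
z=np.load("cmd.npz");p=z["p"]-X*.0085;b=z["base"]
env.movel(p,rate=.03);print(force()-b)
np.savez("cmd.npz",p=p,base=b);pr("x")
T,_=viewer.read_camera("top");S,_=viewer.read_camera("side")
cv2.imwrite("pics/topf3.png",T[:,:,::-1]);cv2.imwrite("pics/sidef3.png",S[:,:,::-1])
a=cv2.resize(T[100:190,220:350,::-1],None,fx=4.5,fy=4.5,interpolation=3);c=cv2.resize(S[140:200,300:430,::-1],None,fx=4.5,fy=4.5,interpolation=3)
c=c[:600-a.shape[0]] if a.shape[0]+c.shape[0]>600 else c
cv2.imwrite("pics/f3.png",cv2.resize(S[135:215,300:420,::-1],None,fx=6,fy=6,interpolation=3))
cv2.imwrite("pics/f3t.png",a)
```

```text
[-0.8958084  -6.24085095  5.01534878]
x 21.06 [0.5628 0.0465 0.046 ] F st [-0.57 -5.97  4.06] [-1.508  0.551  0.068] 0.0396 board st [0.0031 0.1063] -0.0007
```

View pics/f3.png

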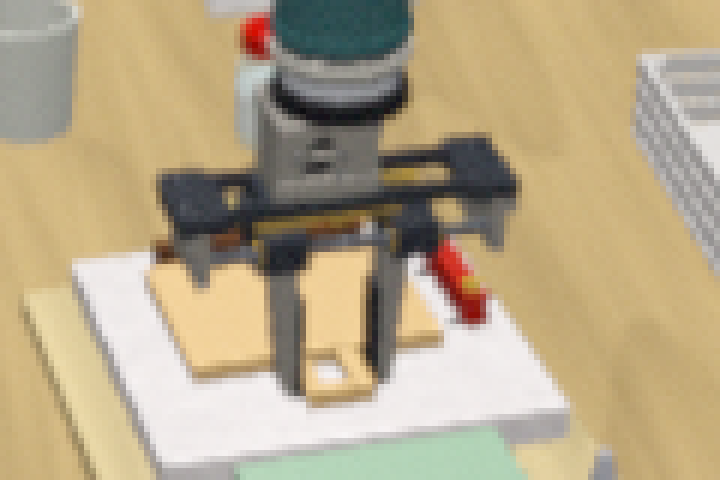

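The side crop shows the board's +x edge (440,335) still clear of the red fence (470,315), by roughly 10 mm, so the resistance in x is not the side fence. The equal upward force suggests the board was wedging down on the deck. I'll ease off the end fence and the vertical load, then try x again.

Run:
```python
from rob import *
z=np.load("cmd.npz");p=z["p"];b=z["base"]
p=p-U*.002+[0,0,.0008]
env.movel(p,rate=.02);print((force()-b).round(1));pr("ease")
for _ in range(3):
    p=p+X*.001;env.movel(p,rate=.02);f=force()-b;print(f.round(1));pr("x")
    if f[0]<-7:break
np.savez("cmd.npz",p=p,base=b)
```

```text
[-1.  -1.6  1.8]
ease 21.48 [0.5629 0.0463 0.0462] F st [-1.75 -0.6  -0.03] [-0.381  0.398  0.045] 0.0397 board st [0.0031 0.1061] 0.0005
[-2.2 -0.9  2. ]
x 21.8 [0.5641 0.0463 0.0462] F st [-1.65 -0.49  0.73] [-0.155  0.648  0.088] 0.04 board st [0.0043 0.106 ] 0.0005
[-0.9 -0.4  1.1]
x 22.12 [0.5658 0.0462 0.0464] F st [-1.42 -0.38  0.76] [0.049 0.318 0.039] 0.0396 board st [0.006  0.1057] 0.0001
[-0.3  0.3  0.5]
x 22.43 [0.5667 0.046  0.0464] F st [-0.15  0.72 -0.45] [0.037 0.199 0.067] 0.0395 board st [0.0069 0.1054] -0.0001
```

View pics/f3t.png

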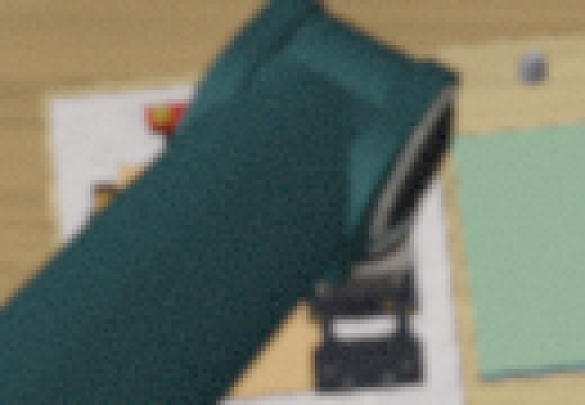

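The top view is mostly hidden by the arm and adds nothing. With the load eased the board slides freely in x, so the block was friction wedging. I'll go on feeling for the side fence and trim z to stay unloaded.

```bash
cat >> rob.py <<'E'
def feelx(p,lim,maxd,b,step=.0007):
    d=0;log=[]
    while d<maxd:
        s_=step if not log or log[-1][0]>-3 else .0004
        d+=s_;p=p+X*s_;f=force(3)-b if log else np.zeros(3)
        if f[2]>2:p=p+[0,0,.0002]
        if f[2]<-2:p=p-[0,0,.0002]
        env.movel(p,rate=.012);f=force(3)-b;log.append(f.round(1).tolist())
        if f[0]<-lim:break
    print(d,log);return p
E
python3 - <<'E'
from rob import *
z=np.load("cmd.npz");b=z["base"]
p=feelx(z["p"],7,.016,b)
np.savez("cmd.npz",p=p,base=b);pr("x");print(p)
E
```

```text
0.016099999999999993 [[-0.1, -0.4, 0.3], [-1.0, -1.0, 0.6], [0.1, -0.6, 0.6], [-0.1, -0.4, 0.4], [-0.5, 0.0, 0.5], [-0.5, -0.7, 0.1], [-0.1, -0.9, 0.2], [-0.7, -0.5, 0.2], [-0.4, -0.5, 0.7], [-0.5, -0.5, 0.4], [-1.0, -0.9, 0.7], [-0.1, -0.7, 0.6], [-0.8, -0.5, 0.5], [0.1, 0.0, 0.6], [-0.3, -0.7, 0.3], [-0.2, -0.4, 0.2], [-0.7, -0.5, 0.7], [-0.5, -1.1, 0.1], [-0.5, -1.1, 0.7], [0.2, -0.3, 0.3], [-0.9, -0.9, 0.9], [-2.6, -0.4, 2.1], [-4.5, -1.1, 2.6]]
x 30.43 [0.5814 0.0474 0.0463] F st [-4.7  -0.3   1.85] [-0.265  1.159  0.199] 0.0396 board st [0.0217 0.1052] 0.0002
[0.58244295 0.04771621 0.0466    ]
```

Run:
```python
from rob import *
z=np.load("cmd.npz");b=z["base"]
p=feelx(z["p"],8,.006,b);env.pause(.3);pr("side pressed")
p=p-X*.0012;env.movel(p,rate=.02);print((force()-b).round(1))
p=feel(p,U,1,.0004,7,.006,b);print((force()-b).round(1));pr("end pressed");env.pause(.2)
p=feelx(p,8,.004,b);env.pause(.3);pr("both")
np.savez("cmd.npz",p=p,base=b)
```

```text
0.0019 [[-6.4, -1.1, 3.3], [-7.1, -1.1, 2.8], [-7.7, -1.5, 2.7], [-8.1, -1.3, 2.4]]
side pressed 32.08 [0.5816 0.0472 0.0464] F st [-9.06 -0.76  1.56] [-0.406  1.793  0.381] 0.04 board st [0.0219 0.105 ] 0.0005
[-5.2 -1.2  0.7]
d 0.0044 [np.float64(1.5), np.float64(2.2), np.float64(3.2), np.float64(3.1), np.float64(3.4), np.float64(4.3), np.float64(4.1), np.float64(4.2), np.float64(4.4), np.float64(5.4), np.float64(4.9), np.float64(5.5), np.float64(5.6), np.float64(5.1), np.float64(5.5), np.float64(6.1), np.float64(6.5), np.float64(6.7), np.float64(7.1)]
[-5.7 -7.2 -0.3]
end pressed 38.48 [0.5811 0.0484 0.0466] F st [-6.06 -6.17 -2.23] [-1.689  1.36   0.159] 0.0394 board st [0.0217 0.1063] -0.002
0.0011 [[-7.4, -6.8, 1.6], [-9.0, -7.2, 2.6]]
both 39.63 [0.5812 0.0484 0.0465] F st [-8.59 -6.11  1.38] [-1.734  1.824  0.225] 0.0393 board st [0.0218 0.1062] -0.0021
```

Run:
```python
from rob import *
import cv2
z=np.load("cmd.npz");b=z["base"];p=z["p"]
p=p-X*.002-U*.0012;env.movel(p,rate=.02);print((force()-b).round(1));pr("eased")
effector.release();pr("open");print((force()-b).round(1))
q=env.sense()["ee_pos"];env.movel([q[0],q[1],.2],rate=.12)
up=env.sense()["ee_pos"]
env.movel([up[0]-.02,up[1]-.33,.28],rate=.25);pr("away")
T,_=viewer.read_camera("top");S,_=viewer.read_camera("side")
np.savez("pics/f4.npz",T=T,S=S)
cv2.imwrite("pics/f4.png",cv2.resize(T[95:220,220:400,::-1],None,fx=4,fy=4,interpolation=3))
cv2.imwrite("pics/f4s.png",cv2.resize(S[150:250,300:430,::-1],None,fx=6,fy=6,interpolation=3))
```

```text
[-4.1 -5.8 -0.3]
eased 39.97 [0.5811 0.0485 0.0468] F st [-3.77 -5.32 -1.31] [-1.444  1.011  0.056] 0.0396 board st [0.0216 0.1063] -0.0013
open 40.85 [0.5819 0.0509 0.0472] F st [-0.18  0.16 -0.41] [-0.029  0.065 -0.023] 0.0922 board st [0.0226 0.1086] -0.0
[ 0.2 -0.7  0.7]
away 43.85 [ 0.5616 -0.2778  0.2796] F st [ 0.15  0.3  -0.25] [-0.071  0.035  0.058] 0.0921 board st [-0.0328 -0.2161] 0.0016
```

View pics/f4.png

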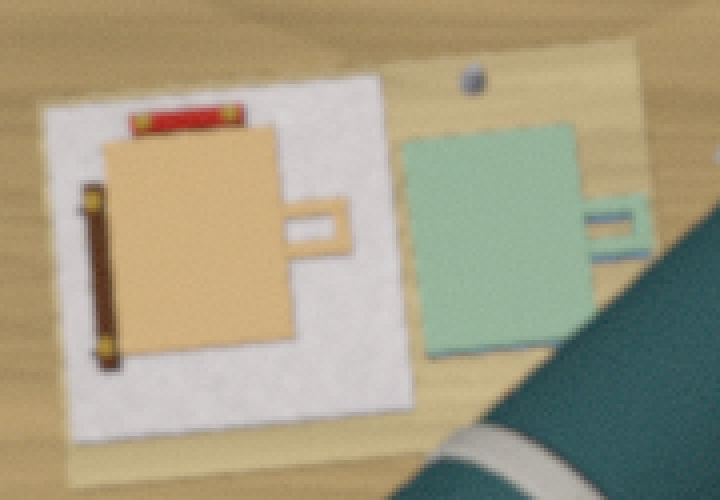

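View pics/f4s.png

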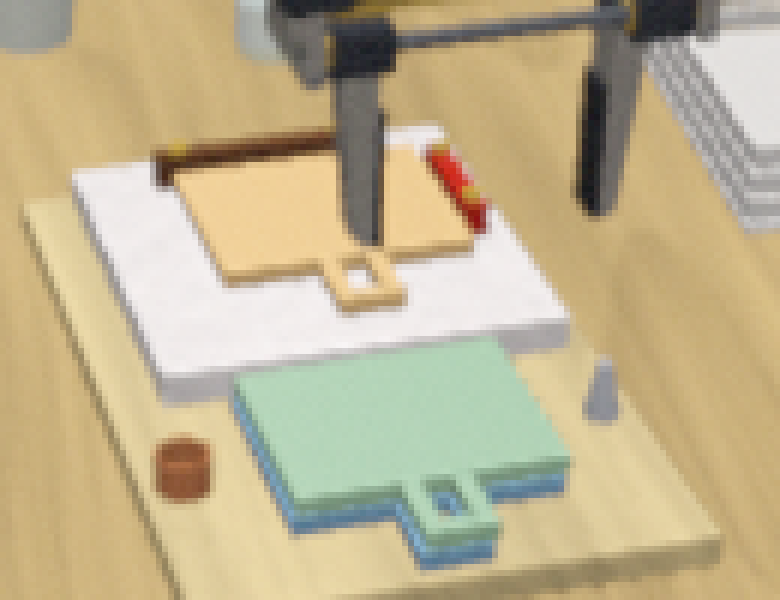

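The top crop shows the board's +y edge flush along the end fence, from (105,145) to (120,355). Its +x edge lies along the red fence at about (190,130), where the thin gap matches the visible face of the bar. The side crop agrees: the board is flat and the pile and small parts look unmoved. Handing in.

Run:
```python
from station import *
from fit import *
for c in("top","side"):
    viewer.read_camera(c)
    for n in("middle_board","nozzle","cutter","cup","sprinkle_jar"):
        print(c,n,[np.round(r["at"],3).tolist() for r in tip_of(c,n)][:1])
T=np.load("pics/f4.npz")["T"]
print(board("top",T,[.572,.132,.107],.054), env.sense()["t"])
print(workorder.finish_job())
```

```text
top middle_board [[0.578, -0.075, 0.034]]
top nozzle [[0.691, -0.058, 0.022]]
top cutter []
top cup [[0.595, 0.448, 0.002]]
top sprinkle_jar [[0.595, 0.449, -0.002]]
side middle_board [[0.461, -0.09, 0.021]]
side nozzle [[0.69, -0.053, 0.023]]
side cutter [[0.46, -0.09, 0.023]]
side cup [[0.426, 0.495, -0.0]]
side sprinkle_jar [[0.598, 0.437, 0.0]]
(array([0.57297247, 0.13613264, 0.06447887]), np.float64(-0.8835165235480696)) 44.55
the job is handed in; nothing more can be done
None
```

I slid the tan board off the pile by its tab and seated it against both fences. I then released it, backed away, and handed the job in at about 45 s, well inside the 72 s limit. No verdict was reported.

**What I did**
- **End fence:** contact came with the board at station y ≈ 106 mm, and I pressed with about 7.5 N at the hand.
- **Side fence:** contact came at station x ≈ 21.5 mm, and I pressed with about 8 N. I then pressed both fences again, 7–9 N each, before easing off and opening the fingers.

**What went wrong on the way**
- **Wedging:** my first push sideways stuck, with about 21 N at the wrist both sideways and upwards. I put this down to the board being driven onto the deck, because the picture showed it still about 10 mm short of the side fence. Easing off 2 mm and raising the hand slightly freed it.
- **End fence contact:** while sliding across, the board drew back about 1 mm from the end fence; the second press put it back.

**Last checks**
- **Position:** both final pictures show the board flat and snug against both fences, with the pile looking unmoved.
- **Bystanders:** the nozzle, cutter, jar and cup were found within about 10 mm of where they started. I did not check the bowl or spatula at the end.
- **Disagreements:**
  - The final outline fit gave a yaw of 0.064 rad, against about 0.09 by eye and 0.107 for the station. A yaw of 0.064 would put the board outside the squareness limit. I trusted the fence contact and the hand's angle instead, since the same fit was about 0.035 rad off on the first picture.
  - Two network reports were plainly wrong objects: "cup" at the jar's position in the top view, and "middle_board" at the cutter's in the side view.

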